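Hang a wire basket on two hand-set spring hooks

ROBOT

A 7-joint arm with a two-finger parallel gripper is mounted at the origin on a cart in front of the work surface, level with it; the furniture and walls round the work are solid. World frame = base frame: x ahead of the robot, y to its left, z up, the work surface at z = 0. Lengths are in m, angles in rad, forces in N, time in s.
With the tool pointing down it reaches from about 0.425 to 0.925 m from the base axis. Payload 6.8 kg.
Tool frame: the origin (TCP) lies at the very end of the fingers, on their centre line; the grasp point (between the pads) lies 19 mm behind it (tcp_to_grasp is the distance from the TCP to the grasp point, in m); z points along the fingers, y is the direction in which the jaws open and shut (so a half turn about z gives the same grasp; the last joint's range is limited). The gripper opens to 85 mm and grips with 20 to 120 N. Pads are 22 mm wide; open, the fingers measure 114 mm over their backs; the gripper's body (76 mm by 85 mm) begins 54 mm behind the grasp point. The pads swing forward as they close: fully open they stand 13 mm farther back than shut.
Start: joints at [-1.392, 0.477, 0.022, 1.555, -0.011, 1.109, -0.083], TCP at [0.191, 0.647, 0.231] pointing down, gripper open.
Joint ranges: [-2.96, 2.96], [-0.34, 2.1], [-1.41, 1.46], [0.24, 2.44], [-1.37, 4.51], [0.17, 1.92], [-2.96, 2.96]. Speed limits (rad/s): [2.39, 2.39, 3.14, 3.14, 3.14, 3.14, 3.14].

INTERFACE

Orientations are given as a unit quaternion [w, x, y, z].
In Python, from station import * gives the robot as it stands.
- The arm moves only by the tool apply_moves, never from a script. Its argument "increments" is one flat list of numbers, 5 for each row, row after row: the finger opening in mm, from 0 to 85.4, then the shift along the tool's x, y, z in mm, then the turn about the tool's z in degrees. In form: [claw, tx, ty, tz, roll, claw, tx, ty, tz, roll, ...]. A call has 1 to 12 rows; each row shifts and turns the pose as measured when the row begins, along the tool's axes as they then stand; what a row does not reach is not made up. A row lasts 1/8 s, in which the tool goes at most 62.5 mm and 10.7 degrees, less where a joint would pass 70% of its speed; a pose out of reach is approached as far as the arm can. A call with a gripper value outside its range is refused whole. The fingers move at their own pace and stop on an object; "squeeze" is the grip in N (left out, the last holds). Time passes only in rows, so rows that do not move let the fingers close. It gives the time, the measured TCP pose, the force and the opening at its end, in the units of the state.
- get_obs(): the state, without advancing time (a new reading comes with each control period).
- read_camera(name): name is "scene" or "side" or "wrist"; returns (picture, depth): 420x560x3 uint8, blue, green, red; 420x560 float32, m along the optical axis (not along the pixel's ray), 0 where there is no reading.
- get_calibration(name): a dict with "mtx" (3x3 intrinsics, pixels), "D" ([k1, k2, p1, p2, k3] as OpenCV has them; the pictures are not rectified), "camera_from_world" (4x4, takes a point from world to camera coordinates); the wrist camera has in their place "T_tool_cam" (4x4, takes a point from camera to tool coordinates, whose origin is the TCP and whose axes are the flange's). Camera axes: x right, y down, z forward; pixel columns grow to the right and rows downward; lengths in m; the calibration is good to about 2 mm. A picture is of the moment at which its call begins: read the wrist's pose just before it. get_calibration takes no time and is no camera call.
- hand_in(): hands the job in, once; it reports no verdict.
Trained networks look in the newest picture that a camera, given by its name, has taken for a name from the list of things; names that differ only in an ending like _2 or _b are one class to them, and where a whole thing is asked for, a point or a joint stands for the part that bears it (a point fixed in the world has none). Each returns a list of dicts, best first, with "p" (0 to 1); they miss things now and then, are a little off and sometimes report something else, mostly with a low value. They report only what shows in the picture. A call takes as long as a camera call.
- outline_of(camera, thing): "pixels" (420x560 bool, what is visible of it) and "extent" ([centre column, centre row, width, height] in pixels, round what is visible of it).
The state is a dict: "t": time; "q": joint angles; "joint_vel": joint speeds; "joint_torque": joint torques, N m; "eef_pos": TCP position; "tool_rot": TCP orientation; "contact_force": force on the tool from outside, world axes, zero at the start; "torque": the same for the moment, N m; "gripper_width": opening from 0.0 (shut) to 1.0 (fully open).
Only numpy, scipy, OpenCV 4.12 (cv2) and the standard library are available. Lean on these libraries where they do the work, as an engineer would, in place of code of your own. Each camera call takes 0.05 s, during which the arm holds its last target.

TASK

Hang the empty wire basket back on its wooden-footed stand: take it by the wooden handle and press its round rear bar down into both spring hooks until each gate has snapped shut over the bar. The hooks were clamped at their heights by hand and are not quite level, so feel that both are fully home before you let go, and go gently: never load the hooks with more than about 3 kg (30 N) in all. Leave the basket hanging there and do not disturb the drinking glass, pepper mill, salt shaker or mug.

Things in the scene. Friction and masses are not known exactly. Their poses are not given: they have to be found in the camera images.
- stand: Fixed stand: light wooden foot 135 x 250 x 14 mm, two steel posts 13 mm thick, 272 mm high, 150 mm apart, 28 mm behind (+x) the hooks, a crossbar with one upward-open hook in front of each post, and a low brace with two rubber bumpers for the tray's back. Origin on the worktop below the middle between the nominal hook seats; z up, y from right to left hook. It does not move
- mark_l (a point): nominal seat of the left hook, stand local [0, 0.075, 0.215]: where the axis of the basket's bar lies when locked in. Crossbar and hooks were clamped at their heights by hand: both true seats lie together up to 6.5 mm above or below, and each up to another 2.5 mm by itself. These offsets are NOT tracked; they must be felt (or seen)
- mark_r (a point): the same for the right hook, stand local [0, -0.075, 0.215]. A hook is 12 mm wide (y), from 10 mm below its seat to a pin 39 mm above it: 10 mm cradle for the 8 mm bar, front lip flaring forward to 14 mm before the seat and 20 mm above it, and a spring gate hinged at the pin, 9 mm behind the seat, slanting down and forward over the cradle
- gate_l (a joint): angle (rad) of the left gate: 0 shut. A bar let down from above meets it about 20 mm over the seat, swings it back (up to 0.2) against 1 to 4 N, then lies on a rubber cushion 1.5 mm over the seat, gate still back (about 0.15). Pressed 2 mm deeper, 5 to 8 N a hook, the gate snaps to 0 over the bar and locks it; 1 mm deeper is hard steel. The tip of a shut gate stops light upward tugs
- gate_r (a joint): the same for the right hook's gate; each gate snaps for itself. A push of 10 to 14 N on the handle seats both. The clamped bar alone loads the hooks with about 15 N in all, so a push over some 18 N is too much. Shut with the bar below it means locked; shut with the bar above it means the bar has not entered yet
- basket: Loose steel wire basket, 0.25 to 0.5 kg: tray 78 x 176 x 56 mm (x, y, z) with a back frame. Origin at the underside's height, straight below bar and handle; the tray spans x = 0 to -78 mm, y +-88 mm. Starts upright on the worktop. Centre of mass about 30 mm in front (-x) of the bar. It hangs with its x axis along the stand's x axis, tray in front of the posts
- bar_l (a point): point on the axis of the basket's hanging bar that belongs in the left hook, basket local [0, 0.075, 0.130]. The bar is round, 8 mm thick, along y, with end caps 13 mm thick whose inner faces are at y = +-86 mm: 5 mm sideways play outside the hooks. Frame wires at y = +-50 mm. Brought in from the front, with the bar 36 to 50 mm above mark height, bar and tray clear the hooks
- bar_r (a point): point on the bar's axis that belongs in the right hook, basket local [0, -0.075, 0.130]
- grip (a point): centre of the light wooden handle, a flat-sided block 12 mm thick (x), 54 mm long (y), 18 mm high (z), basket local [0, 0, 0.177]: 47 mm above the bar's axis, over its middle. Taken from above, closing along x
- glass: bystander: clear drinking glass, 81 mm wide, 92 mm high, origin under its centre; leave alone
- mill: bystander: dark wooden pepper mill, 58 mm wide, 160 mm high, origin under its centre; leave alone. A wall shelf hangs over these bystanders: front edge at world x = 0.71, underside 0.64 m above the worktop
- salt: bystander: grey and clear salt shaker, 44 mm wide, 90 mm high, origin under its centre; leave alone
- mug: bystander: plain light mug, 88 mm wide, 100 mm high, origin under its centre; leave alone

How it is judged:
On the way, in this order (a step that is already met when the one before it is completed fails the run):
1. the basket is lifted off the worktop in the gripper (height (world z) of basket above 0.06 m and contact force between the fingers and basket above 1 N), for 0.1 s.
2. both gates have snapped over the seated bar while the basket is still held (value of joint each of gate_l, gate_r below 0.045 rad and z of bar_l in the frame of mark_l between -0.0105 and 0.0105 m and horizontal distance between bar_l and mark_l below 0.009 m and z of bar_r in the frame of mark_r between -0.0105 and 0.0105 m and horizontal distance between bar_r and mark_r below 0.009 m and contact force between the fingers and basket above 1 N), for 0.3 s.
At the end, for the whole second after the job is handed in: The basket hangs at rest on the stand, let go: in each hook the bar point is within 10.5 mm in height and 9 mm sideways of the nominal seat, below the gate, and the gate is shut over it (below 0.045 rad); the basket is upright within 8 degrees and carried by the stand (value of joint each of gate_l, gate_r below 0.045 rad and z of bar_l in the frame of mark_l between -0.0105 and 0.0105 m and horizontal distance between bar_l and mark_l below 0.009 m and z of bar_r in the frame of mark_r between -0.0105 and 0.0105 m and horizontal distance between bar_r and mark_r below 0.009 m and linear speed of basket below 0.02 m/s and angular speed of basket below 0.15 rad/s and angle between basket's own z axis and vertical below 0.14 rad and contact force between basket and stand above 1 N); the robot touches nothing.
It fails at once if the basket loads the stand with more than 32 N (contact force between basket and stand above 32 N).
It fails at once if the drinking glass is moved more than 15 mm or tipped (distance of glass from where it was at the start of the episode above 0.015 m or angle between glass's own z axis and vertical above 0.3 rad).
It fails at once if the pepper mill is moved more than 15 mm or tipped (distance of mill from where it was at the start of the episode above 0.015 m or angle between mill's own z axis and vertical above 0.3 rad).
It fails at once if the salt shaker is moved more than 15 mm or tipped (distance of salt from where it was at the start of the episode above 0.015 m or angle between salt's own z axis and vertical above 0.3 rad).
It fails at once if the mug is moved more than 15 mm or tipped (distance of mug from where it was at the start of the episode above 0.015 m or angle between mug's own z axis and vertical above 0.3 rad).
It also fails if it takes over 48 s, if anything falls off the work surface, if the arm or the gripper's body presses on something with over 40 N, if the wrist force passes 120 N, or if a joint passes its speed limit or range.

## Working session

There is one attempt and no reset: what is moved stays moved. The work goes in short steps, Python scripts to look and compute and a tool call to move; the robot and the scene stay as the last step left them, time stands still between calls to the robot, and variables do not carry over. Pictures are saved under pics/ and viewed, and the job is handed in when it is done.

Besides the shell and the picture viewer there is one more tool, called after "Emit:" by a JSON object that holds its "fn" and its "kwargs". apply_moves: Moves the arm, as the interface text tells. Its arguments: {"type":"object","properties":{"increments":{"type":"array"},"squeeze":{"type":"number"}},"required":["increments"]}

```bash
mkdir -p pics; ls; cat > h.py <<'E'
from station import *
import numpy as np, cv2
from scipy.spatial.transform import Rotation as R
def Rt(o): 
    w,x,y,z=o["tool_rot"]; return R.from_quat([x,y,z,w]).as_matrix()
def w2c(name,o=None):
    c=get_calibration(name)
    if name!="wrist": return c, np.array(c["camera_from_world"])
    T=np.eye(4);T[:3,:3]=Rt(o);T[:3,3]=o["eef_pos"]
    return c, np.linalg.inv(T@np.array(c["T_tool_cam"]))
def pts(name,mask,depth,o=None):
    c,M=w2c(name,o)
    v,u=np.nonzero(mask&(depth>0)); z=depth[v,u]
    n=cv2.undistortPoints(np.stack([u,v],1).astype(np.float64)[:,None],np.array(c["mtx"]),np.array(c["D"]))[:,0]
    P=np.c_[n*z[:,None],z,np.ones(len(z))]
    return (np.linalg.inv(M)@P.T).T[:,:3]
def proj(name,P,o=None):
    c,M=w2c(name,o)
    return cv2.projectPoints(np.array(P,float),cv2.Rodrigues(M[:3,:3])[0],M[:3,3],np.array(c["mtx"]),np.array(c["D"]))[0][:,0]
E
python3 - <<'E'
from h import *
o=get_obs();print(o)
for n in ["scene","side","wrist"]:
    p,d=read_camera(n); cv2.imwrite(f"pics/a_{n}.png",p); np.save(f"a_{n}.npy",d)
    c,M=w2c(n,o); Mi=np.linalg.inv(M); print(n,Mi[:3,3],Mi[:3,2],np.array(c["mtx"])[0])
E
```

```text
pics
{'t': 0.0, 'q': array([-1.39212253,  0.47778243,  0.02234546,  1.5564799 , -0.01150507,
        1.10930496, -0.08313957]), 'joint_vel': array([-0.00119588,  0.00055876, -0.00075327,  0.00106176, -0.00115128,
       -0.00154477,  0.00166758]), 'joint_torque': array([ 2.38128911e-05, -5.96457803e+01,  1.60783600e+00, -2.81192708e+01,
        1.24084359e-02,  9.52425442e-03,  1.90153071e-05]), 'eef_pos': array([0.19077564, 0.64684481, 0.23032567]), 'tool_rot': array([-6.45717206e-05,  1.42908682e-01,  9.89735448e-01, -9.20944016e-04]), 'contact_force': array([-0.36924337, -0.53862168, -0.3777734 ]), 'torque': array([-0.02759499,  0.04566987, -0.03506842]), 'gripper_width': 1.002627797059304}
scene [-0.02956683 -0.22944556  0.92445777] [ 0.60290102  0.31273574 -0.73396643] [445.02066319   0.         285.12987978]
side [ 0.64133523 -0.634136    0.70363295] [-0.01545031  0.80048101 -0.59915894] [380.66917468   0.         283.74366633]
wrist [0.12288862 0.66746341 0.37378306] [ 0.2610124  -0.0794886  -0.96205722] [298.13485501   0.         281.55185293]
```

View pics/a_scene.png

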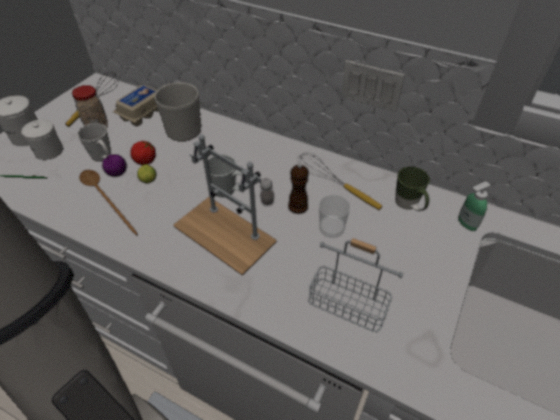

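View pics/a_side.png

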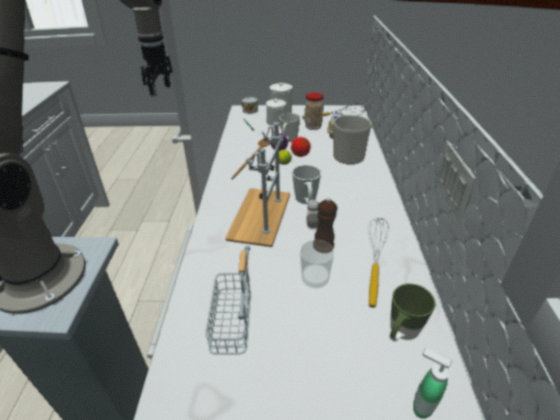

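```bash
python3 - <<'E'
from h import *
for n in ["scene","side"]:
    o=get_obs(); p,d=read_camera(n)
    for t in ["basket","stand","glass","mill","salt","mug","grip","gate_l","gate_r"]:
        r=outline_of(n,t)
        if not r: print(n,t,None); continue
        r0=r[0]; m=r0["pixels"]; np.save(f"m_{n}_{t}.npy",m)
        P=pts(n,m,d)
        print(n,t,round(r0["p"],2),np.round(r0["extent"]),m.sum(), np.round(np.percentile(P,[2,50,98],axis=0),3).tolist() if len(P) else None)
    np.save(f"d_{n}.npy",d)
E
```

```text
scene basket None
scene stand 0.58 [223. 202. 105. 141.] 5778 [[0.476, 0.131, 0.005], [0.566, 0.244, 0.017], [0.63, 0.372, 0.259]]
scene glass 0.81 [335. 216.  26.  46.] 1124 [[0.665, -0.026, 0.009], [0.702, 0.01, 0.059], [0.743, 0.047, 0.093]]
scene mill 0.85 [299. 186.  20.  55.] 896 [[0.705, 0.099, 0.002], [0.718, 0.118, 0.075], [0.821, 0.181, 0.154]]
scene salt 0.87 [268. 194.  13.  28.] 373 [[0.686, 0.189, 0.004], [0.694, 0.202, 0.053], [0.717, 0.225, 0.091]]
scene mug 0.76 [225. 176.  32.  40.] 779 [[0.607, 0.289, 0.009], [0.69, 0.332, 0.067], [0.731, 0.384, 0.12]]
scene grip 0.75 [355. 285.  93.  91.] 2488 [[0.471, -0.201, -0.002], [0.525, -0.123, 0.029], [0.658, -0.025, 0.188]]
scene gate_l None
scene gate_r None
side basket 0.67 [229. 303.  49. 108.] 1967 [[0.466, -0.205, -0.002], [0.531, -0.147, 0.031], [0.555, -0.028, 0.186]]
side stand 0.74 [258. 187.  64. 128.] 3468 [[0.479, 0.125, 0.003], [0.572, 0.217, 0.015], [0.621, 0.375, 0.258]]
side glass 0.83 [318. 265.  34.  47.] 1413 [[0.666, -0.03, 0.001], [0.703, -0.006, 0.058], [0.74, 0.048, 0.091]]
side mill 0.8 [324. 221.  22.  48.] 739 [[0.71, 0.099, 0.033], [0.732, 0.107, 0.104], [0.755, 0.129, 0.154]]
side salt 0.52 [311. 213.   7.  30.] 282 [[0.687, 0.187, 0.011], [0.702, 0.193, 0.055], [0.715, 0.211, 0.089]]
side mug 0.7 [306. 185.  30.  37.] 895 [[0.651, 0.263, 0.012], [0.689, 0.319, 0.073], [0.728, 0.385, 0.099]]
side grip 0.68 [228. 301.  47. 109.] 1509 [[0.468, -0.205, -0.001], [0.545, -0.143, 0.051], [0.556, -0.029, 0.186]]
side gate_l None
side gate_r None
```

```bash
python3 - <<'E'
from h import *
np.set_printoptions(precision=4,suppress=True)
for n in ["scene","side"]:
    d=np.load(f"d_{n}.npy"); 
    P=pts(n,np.load(f"m_{n}_stand.npy"),d)
    f=P[(abs(P[:,2]-0.014)<0.008)]
    r=cv2.minAreaRect((f[:,:2]*1000).astype(np.float32)); print(n,"foot",r,np.median(f[:,2]))
    q=P[(P[:,2]>0.05)&(P[:,2]<0.17)]
    for lo,hi in [(0.12,0.26),(0.26,0.4)]:
        s=q[(q[:,1]>lo)&(q[:,1]<hi)]; print(" post",len(s),np.percentile(s,[5,50,95],axis=0).tolist() if len(s) else 0)
    P=pts(n,np.load(f"m_{n}_grip.npy"),d)
    g=P[(P[:,2]>0.168)&(P[:,2]<0.2)&(P[:,0]<0.6)]
    print(" grip",len(g),np.percentile(g,[2,50,98],axis=0))
    r=cv2.minAreaRect((g[:,:2]*1000).astype(np.float32)); print(r)
    b=P[(P[:,2]>0.118)&(P[:,2]<0.142)&(P[:,0]<0.6)]
    if len(b)>10:
        l=cv2.fitLine(b[:,:2].astype(np.float32),cv2.DIST_HUBER,0,0.01,0.01).ravel(); print(" bar",len(b),l,np.degrees(np.arctan2(-l[0]*np.sign(l[1]),abs(l[1]))),np.percentile(b,[2,50,98],axis=0))
    p=cv2.imread(f"pics/a_{n}.png"); 
    for nm,(x,y,w,h) in {"stand":(160,125,130,150) if n=="scene" else (215,120,90,130),"bask":(295,230,120,105) if n=="scene" else (195,235,70,125)}.items():
        c=p[y:y+h,x:x+w]; k=min(780//w,590//h); cv2.imwrite(f"pics/z_{n}_{nm}.png",cv2.resize(c,None,fx=k,fy=k,interpolation=cv2.INTER_CUBIC))
E
```

```text
scene foot ((551.5578002929688, 253.71337890625), (254.32351684570312, 138.33706665039062), 79.02758026123047) 0.01550781558131964
 post 356 [[0.5613079047021112, 0.16562957719326052, 0.06671657155389393], [0.5736969997044736, 0.1864297306326137, 0.11610711483902492], [0.5891657394471779, 0.24912473315097816, 0.15785310559681529]]
 post 288 [[0.5784149474271701, 0.26750623664254936, 0.060803926013049785], [0.5990337976741994, 0.3126043579167749, 0.11613373489793205], [0.7011360763524664, 0.34698804828236085, 0.1611352058717621]]
 grip 252 [[ 0.5434 -0.1482  0.1696]
 [ 0.5468 -0.1145  0.1839]
 [ 0.5551 -0.0809  0.1893]]
((550.0647583007812, -113.24888610839844), (15.431014060974121, 74.52816009521484), 5.147526264190674)
 bar 345 [ 0.0243 -0.9997  0.5475 -0.0783] 1.3900162 [[ 0.5441 -0.2028  0.1255]
 [ 0.5488 -0.1175  0.1344]
 [ 0.5542 -0.0219  0.1385]]
side foot ((574.6058349609375, 426.7547607421875), (614.6451416015625, 145.15261840820312), 82.52783966064453) 0.01379389943419096
 post 254 [[0.5644278575991136, 0.16300852547524167, 0.06060250658376736], [0.5766946423541275, 0.16668524970849957, 0.11538234782215895], [0.5900488911021946, 0.2446962646826147, 0.16034773370740804]]
 post 186 [[0.5800065877264429, 0.27120141264578845, 0.055182851745047445], [0.6016707526602081, 0.3107243907555034, 0.11494058535056317], [0.6080160972361752, 0.31609971684568333, 0.16216807735253946]]
 grip 183 [[ 0.5444 -0.1511  0.1697]
 [ 0.5509 -0.1264  0.1846]
 [ 0.5559 -0.0914  0.1871]]
((550.0357055664062, -121.23649597167969), (12.261850357055664, 65.65654754638672), 1.2169097661972046)
 bar 228 [ 0.0215 -0.9998  0.5518 -0.1261] 1.2316035 [[ 0.5456 -0.208   0.1277]
 [ 0.5515 -0.154   0.1333]
 [ 0.5584 -0.0274  0.138 ]]
```

View pics/z_scene_stand.png

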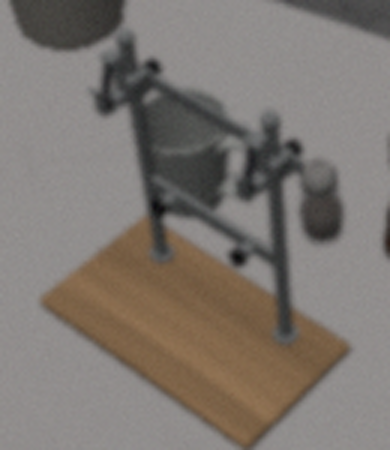

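View pics/z_side_stand.png

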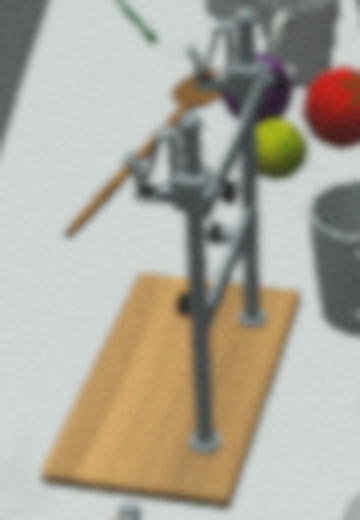

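View pics/z_scene_bask.png

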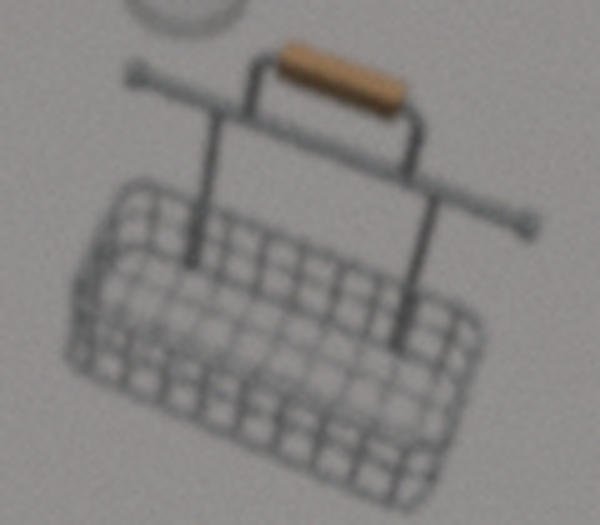

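View pics/z_side_bask.png

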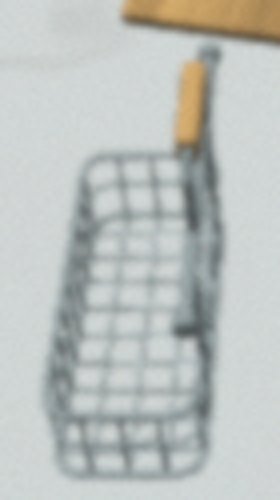

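```bash
cat > fit.py <<'E'
from h import *
from scipy.optimize import least_squares
np.set_printoptions(precision=4,suppress=True)
def S(l,f,o): return [(np.array(a)/f+o) for a in l]
sc=S([(271,115),(126,38),(284,338),(161,257),(43,300),(247,445),(350,348),(148,218)],3,(160,125))
sd=S([(190,118),(247,15),(205,442),(252,320),(147,275),(45,480),(230,503),(298,292)],4,(215,120))
def model(p):
    x,y,a,fx,fy=p
    L=np.array([[.028,-.075,.272],[.028,.075,.272],[.028,-.075,.016],[.028,.075,.016]]+[[fx+sx*.0675,fy+sy*.125,.014] for sx,sy in [(-1,1),(-1,-1),(1,-1),(1,1)]])
    c,s=np.cos(a),np.sin(a)
    return np.c_[x+c*L[:,0]-s*L[:,1],y+s*L[:,0]+c*L[:,1],L[:,2]]
def res(p):
    M=model(p)
    return np.r_[(proj("scene",M)-sc).ravel(),(proj("side",M)-sd).ravel()]
r=least_squares(res,[.56,.25,-.19,0,0],loss="soft_l1"); print("stand",r.x,np.degrees(r.x[2])); print(res(r.x).reshape(-1,2).round(1).tolist())
bs=S([(137,75),(528,225),(290,57),(395,97)],5,(295,230)); bd=S([(210,52),(187,330),(190,65),(186,145)],4,(195,235))
def mb(p):
    x,y,a=p; L=np.array([[0,.09,.13],[0,-.09,.13],[0,.027,.177],[0,-.027,.177]]);c,s=np.cos(a),np.sin(a)
    return np.c_[x+c*L[:,0]-s*L[:,1],y+s*L[:,0]+c*L[:,1],L[:,2]]
rb=lambda p: np.r_[(proj("scene",mb(p))-bs).ravel(),(proj("side",mb(p))-bd).ravel()]
r=least_squares(rb,[.55,-.115,.02],loss="soft_l1"); print("basket",r.x,np.degrees(r.x[2])); print(rb(r.x).reshape(-1,2).round(1).tolist())
E
python3 fit.py
```

```text
stand [ 0.5616  0.2477 -0.1906 -0.0089 -0.0019] -10.921480334642768
[[0.4, 0.0], [0.0, -1.7], [1.4, -0.9], [1.0, -0.8], [-0.5, -0.2], [1.5, 0.9], [2.3, -1.2], [0.8, -1.6], [-0.8, -1.1], [-1.2, -1.5], [-0.6, -0.0], [-0.7, -0.7], [-2.8, -1.1], [-2.4, -1.7], [-0.3, -0.8], [0.5, -0.8]]
basket [ 0.5509 -0.1129  0.0293] 1.6809570664814042
[[-0.5, -0.3], [0.2, -0.3], [-2.1, 0.2], [1.4, 1.3], [-0.3, -0.2], [-0.4, -2.2], [1.2, 1.0], [0.3, 1.0]]
```

```bash
cat > plan.py <<'E'
from h import *
def ang(Rm): return np.degrees(np.arctan2(Rm[1,1],Rm[0,1]))
def plan(tgt,a,n,claw):
    o=get_obs(); p=np.array(o["eef_pos"]); Rm=Rt(o); a0=ang(Rm); rows=[]
    print("t",o["t"],"pos",p.round(4),"ang",round(a0,2),"z",Rm[:,2].round(4),"F",np.round(o["contact_force"],2),"M",np.round(o["torque"],3),"g",o["gripper_width"])
    tgt=np.array(tgt);
    for i in range(n):
        d=(tgt-p)/n; b=np.radians(a0+(a-a0)*i/n)
        y=np.array([np.cos(b),np.sin(b),0]); z=np.array([0,0,-1.]); x=np.cross(y,z)
        rows+=[claw]+[round(float(d@v)*1000,1) for v in (x,y,z)]+[round((a0-a)/n,1)]
    print(rows)
E
python3 -c "
from plan import *
plan([.549,-.114,.30],1.5,15,60)"
```

```text
t 1.15 pos [0.1909 0.6475 0.2313] ang 73.57 z [ 0.  0. -1.] F [ 0.09 -0.18 -0.38] M [-0.027 -0.035  0.035] g 0.9987652737601874
[60, -37.3, -41.9, -4.6, np.float64(4.8), 60, -40.6, -38.7, -4.6, np.float64(4.8), 60, -43.7, -35.1, -4.6, np.float64(4.8), 60, -46.5, -31.3, -4.6, np.float64(4.8), 60, -49.0, -27.3, -4.6, np.float64(4.8), 60, -51.1, -23.1, -4.6, np.float64(4.8), 60, -52.9, -18.8, -4.6, np.float64(4.8), 60, -54.2, -14.3, -4.6, np.float64(4.8), 60, -55.3, -9.7, -4.6, np.float64(4.8), 60, -55.9, -5.0, -4.6, np.float64(4.8), 60, -56.1, -0.3, -4.6, np.float64(4.8), 60, -55.9, 4.4, -4.6, np.float64(4.8), 60, -55.4, 9.0, -4.6, np.float64(4.8), 60, -54.4, 13.6, -4.6, np.float64(4.8), 60, -53.1, 18.2, -4.6, np.float64(4.8)]
```

Emit:
{"fn": "apply_moves", "kwargs": {"increments": [60,-37,-42,-8,4.8,60,-41,-39,-8,4.8,60,-44,-35,-8,4.8,60,-46,-31,-8,4.8,60,-49,-27,-8,4.8,60,-51,-23,-8,4.8,60,-53,-19,-8,4.8,60,-54,-14,-8,4.8,60,-55,-10,-5,4.8,60,-56,-5,0,4.8]}}

```text
t: 2.4
eef_pos: [0.4298, 0.1268, 0.3023]
tool_rot: [-0.001, 0.541, 0.841, 0.004]
contact_force: [1.3, -0.3, 0.8]
gripper_width: 0.703
```

```bash
python3 -c "
from plan import *
plan([.549,-.114,.27],1.5,8,60)"
```

```text
t 2.4 pos [0.4298 0.1268 0.3023] ang 24.44 z [ 0.0031  0.0072 -1.    ] F [ 1.3  -0.31  0.77] M [ 0.064 -0.07   0.021] g 0.7026285072005267
[60, -33.6, 1.1, 4.0, np.float64(2.9), 60, -33.5, 2.8, 4.0, np.float64(2.9), 60, -33.3, 4.5, 4.0, np.float64(2.9), 60, -33.0, 6.1, 4.0, np.float64(2.9), 60, -32.7, 7.8, 4.0, np.float64(2.9), 60, -32.2, 9.4, 4.0, np.float64(2.9), 60, -31.7, 11.0, 4.0, np.float64(2.9), 60, -31.1, 12.6, 4.0, np.float64(2.9)]
```

Emit:
{"fn": "apply_moves", "kwargs": {"increments": [60,-34,1,4,2.9,60,-34,3,4,2.9,60,-33,4,4,2.9,60,-33,6,4,2.9,60,-33,8,4,2.9,60,-32,9,4,2.9,60,-32,11,4,2.9,60,-31,13,4,2.9,60,0,0,0,0]}}

```text
t: 3.52
eef_pos: [0.5512, -0.1289, 0.2704]
tool_rot: [0.0, 0.707, 0.707, 0.007]
contact_force: [-0.3, 0.3, 0.0]
gripper_width: 0.701
```

```bash
python3 - <<'E'
from plan import *
plan([.549,-.114,.158],1.5,8,60)
o=get_obs(); p,d=read_camera("wrist"); print(get_obs()["eef_pos"]-o["eef_pos"])
pl=[]
c,s=np.cos(.0293),np.sin(.0293)
for L in [[0,.027,.186],[0,-.027,.186],[0,.09,.13],[0,-.09,.13]]:
    pl.append([.5509+c*L[0]-s*L[1],-.1129+s*L[0]+c*L[1],L[2]])
q=proj("wrist",pl,o); print(q)
g=p.copy()
for a in q: cv2.circle(g,tuple(int(v) for v in a),3,(0,0,255),1)
cv2.imwrite("pics/b_wrist.png",g); np.save("b_d.npy",d); cv2.imwrite("b.png",p)
E
```

```text
t 3.525 pos [ 0.5512 -0.1289  0.2704] ang 0.03 z [ 0.0097  0.0096 -0.9999] F [-0.29  0.34  0.01] M [ 0.057  0.016 -0.056] g 0.7013517502369312
[60, 1.9, -0.3, 14.0, np.float64(-0.2), 60, 1.9, -0.3, 14.0, np.float64(-0.2), 60, 1.9, -0.3, 14.0, np.float64(-0.2), 60, 1.9, -0.3, 14.0, np.float64(-0.2), 60, 1.9, -0.2, 14.0, np.float64(-0.2), 60, 1.9, -0.2, 14.0, np.float64(-0.2), 60, 1.9, -0.2, 14.0, np.float64(-0.2), 60, 1.9, -0.2, 14.0, np.float64(-0.2)]
[-2.07026048e-04  1.60777371e-03  4.68228218e-06]
[[281.24580174 163.60103099]
 [283.17997672 230.57470812]
 [278.71370184  86.13494561]
 [284.06201149 269.71297238]]
```

View pics/b_wrist.png

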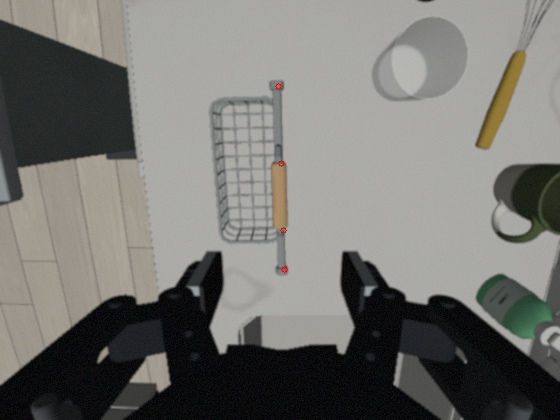

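Emit:
{"fn": "apply_moves", "kwargs": {"increments": [60,4,-1,14,-0.8,60,4,-1,14,-0.8,60,4,-1,14,0,60,3,0,14,0,60,0,0,14,0,60,0,0,14,0,60,0,0,14,0,60,0,0,5,0,60,0,0,0,0]}}

```text
t: 4.7
eef_pos: [0.5471, -0.1056, 0.1592]
tool_rot: [-0.002, 0.693, 0.721, 0.007]
contact_force: [-0.7, 0.1, 0.3]
gripper_width: 0.705
```

```bash
python3 - <<'E'
from plan import *
plan([.549,-.113,.158],1.6,1,60)
o=get_obs(); p,d=read_camera("wrist")
pl=[]
c,s=np.cos(.028),np.sin(.028)
for L in [[0,.027,.186],[0,-.027,.186],[0,.09,.13],[0,-.09,.13]]:
    pl.append([.549+c*L[0]-s*L[1],-.1129+s*L[0]+c*L[1],L[2]])
q=proj("wrist",pl,o); print(q)
g=p.copy()
for a in q: cv2.circle(g,tuple(int(v) for v in a),3,(0,0,255),1)
cv2.imwrite("pics/c_wrist.png",g)
E
```

```text
t 4.7 pos [ 0.5471 -0.1056  0.1592] ang 2.24 z [ 0.0071  0.0132 -0.9999] F [-0.68  0.07  0.32] M [-0.027 -0.032 -0.011] g 0.7046888480729154
[60, -7.5, 1.6, 1.2, np.float64(0.6)]
[[290.09595404 248.53511416]
 [287.88657789 353.65439235]
 [288.68585131 103.22303314]
 [284.2546702  369.70449727]]
```

View pics/c_wrist.png

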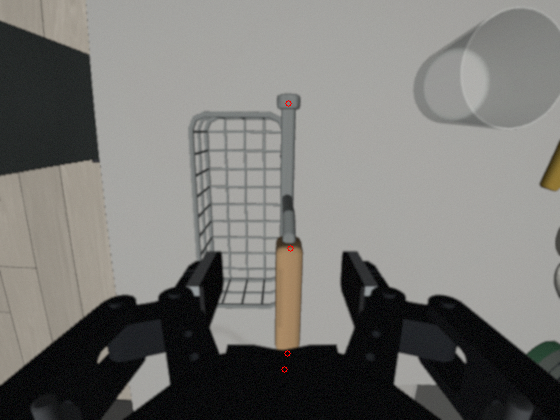

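Emit:
{"fn": "apply_moves", "kwargs": {"increments": [60,-5,2,1,0.6,60,0,0,0,0,0,0,0,0,0,0,0,0,0,0,0,0,0,0,0,0,0,0,0,0,0,0,0,0,0,0,0,0,0,0], "squeeze": 60}}

```text
t: 5.75
eef_pos: [0.5507, -0.1113, 0.1601]
tool_rot: [-0.001, 0.697, 0.717, 0.008]
contact_force: [-0.7, 0.1, 0.9]
gripper_width: 0.132
```

```bash
python3 - <<'E'
from plan import *
plan([.549,-.113,.158],1.6,1,60)
E
```

```text
t 5.75 pos [ 0.5507 -0.1113  0.1601] ang 1.58 z [ 0.0104  0.0133 -0.9999] F [-0.66  0.06  0.86] M [-0.084  0.089 -0.028] g 0.13187464564995707
[60, -1.7, -1.7, 2.1, np.float64(-0.0)]
```

Emit:
{"fn": "apply_moves", "kwargs": {"increments": [0,0,0,-20,0,0,0,0,-25,0,0,0,0,-25,0,0,0,-10,-25,0,0,0,-20,-25,0,0,10,-30,-20,1,0,30,-30,-10,2,0,40,-20,0,2,0,45,0,0,2,0,45,0,0,2,0,45,0,0,2,0,45,0,0,1.5]}}

```text
t: 7.25
eef_pos: [0.4528, 0.1479, 0.3117]
tool_rot: [-0.006, 0.776, 0.631, 0.005]
contact_force: [0.5, -0.2, -2.6]
gripper_width: 0.128
```

```bash
python3 - <<'E'
from plan import *
plan([.4438,.2704,.300],-10.9,4,0)
E
```

```text
t 7.25 pos [0.4528 0.1479 0.3117] ang -11.72 z [ 5.000e-04  1.550e-02 -9.999e-01] F [ 0.48 -0.16 -2.57] M [-0.053 -0.18   0.047] g 0.1281543187773631
[0, 29.5, -8.4, 2.9, np.float64(-0.2), 0, 29.6, -8.3, 2.9, np.float64(-0.2), 0, 29.6, -8.2, 2.9, np.float64(-0.2), 0, 29.6, -8.1, 2.9, np.float64(-0.2)]
```

Emit:
{"fn": "apply_moves", "kwargs": {"increments": [0,29,-8,3,-0.2,0,29,-8,3,-0.2,0,28,-8,3,-0.2,0,24,-8,3,-0.2,0,0,0,0,0,0,0,0,0,0]}}

```text
t: 8.0
eef_pos: [0.4401, 0.2683, 0.2973]
tool_rot: [-0.005, 0.769, 0.639, 0.002]
contact_force: [0.1, -0.8, -3.0]
gripper_width: 0.128
```

```bash
python3 - <<'E'
from plan import *
plan([.4438,.2704,.300],-10.9,1,0)
o=get_obs()
for n in ["wrist","scene","side"]:
    p,d=read_camera(n); cv2.imwrite(f"pics/d_{n}.png",p); np.save(f"dd_{n}.npy",d)
np.save("dd_o.npy",np.r_[o["eef_pos"],o["tool_rot"]])
# expected seats on pictures
c,s=np.cos(-.1906),np.sin(-.1906)
for n in ["wrist","scene","side"]:
    print(n,proj(n,[[.5616+c*x-s*y,.2477+s*x+c*y,z] for x,y,z in [(0,.075,.215),(0,-.075,.215),(.028,.075,.272),(.028,-.075,.272)]],o).round(1).tolist())
for n,(x,y,w,h) in {"scene":(170,110,120,100),"side":(215,110,100,80)}.items():
    p=cv2.imread(f"pics/d_{n}.png")[y:y+h,x:x+w]; cv2.imwrite(f"pics/dz_{n}.png",cv2.resize(p,None,fx=6,fy=6,interpolation=cv2.INTER_CUBIC))
E
```

```text
t 8.0 pos [0.4401 0.2683 0.2973] ang -10.6 z [-0.0042  0.0107 -0.9999] F [ 0.1  -0.83 -2.97] M [-0.077 -0.141 -0.047] g 0.1284326378599911
[0, 2.8, 3.2, -2.7, np.float64(0.3)]
wrist [[451.9, 118.1], [425.2, 298.2], [552.0, 117.2], [499.9, 341.6]]
scene [[196.7, 160.7], [243.8, 189.0], [202.0, 135.9], [250.7, 163.4]]
side [[266.2, 140.4], [251.7, 167.8], [275.6, 122.2], [261.7, 148.4]]
```

View pics/d_wrist.png

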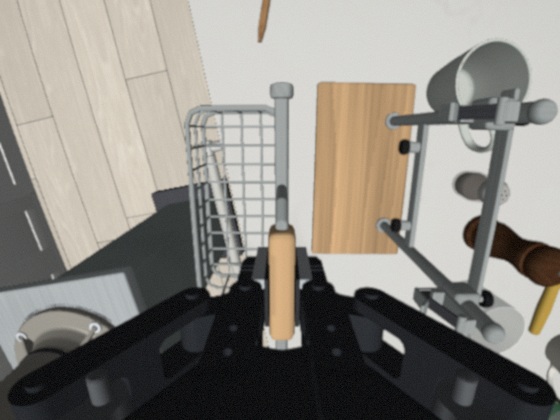

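View pics/dz_scene.png

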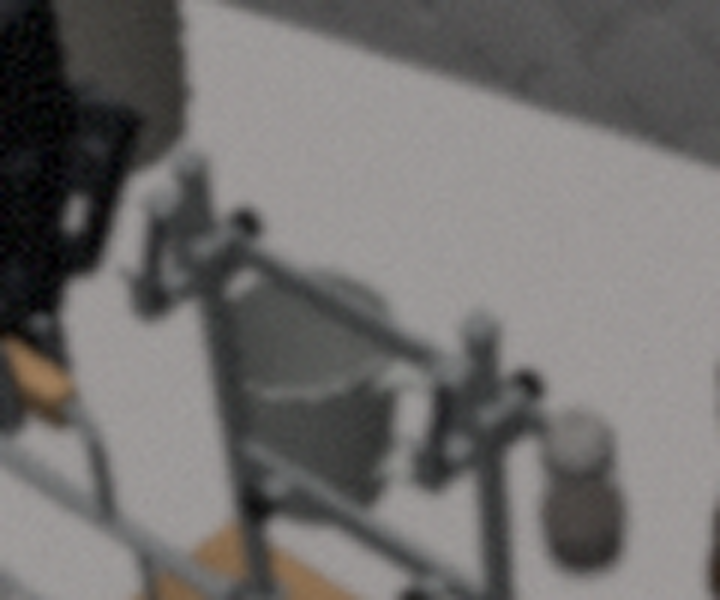

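View pics/dz_side.png

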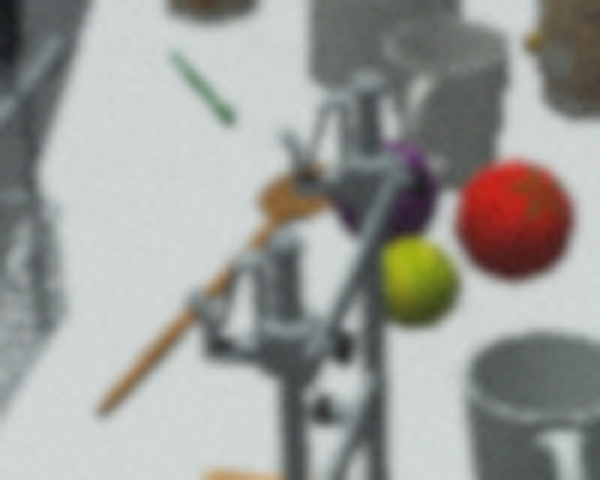

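```bash
cat > fit2.py <<'E'
from fit import *
v=np.load("dd_o.npy"); o={"eef_pos":v[:3],"tool_rot":v[3:]}
W=np.array([(494,334),(541,112),(383,226),(391,121),(319,83),(313,253),(402,254),(413,84)],float)
wt=np.ones(8)
def rw(p): return (proj("wrist",model(p),o)-W)
for nm,f in {"wrist":lambda p: rw(p).ravel(),"all":lambda p: np.r_[rw(p).ravel(),res(p)]}.items():
    r=least_squares(f,[.56,.25,-.19,-.009,0],loss="soft_l1"); print(nm,r.x,np.degrees(r.x[2])); print(rw(r.x).round(1).tolist())
# bar in the tool frame
Rm=Rt(o)
def bar(p):
    x,y,a=p; L=np.array([[0,.091,.13],[0,.027,.177]]); c,s=np.cos(a),np.sin(a)
    dz=v[2]-.1601
    return np.c_[x+c*L[:,0]-s*L[:,1],y+s*L[:,0]+c*L[:,1],L[:,2]+dz]
B=np.array([(282,90),(282,232)],float)
r=least_squares(lambda p:(proj("wrist",bar(p),o)-B).ravel(),[.44,.268,-.19]); print("basket",r.x,np.degrees(r.x[2]),(proj("wrist",bar(r.x),o)-B).tolist(), v[:3])
E
python3 fit2.py | tail -n +5
```

```text
wrist [ 0.5563  0.251  -0.1753 -0.0041 -0.    ] -10.041611989720538
[[0.3, 4.6], [0.6, -0.3], [-2.0, -1.5], [-2.0, -0.1], [-1.6, -0.3], [1.1, 2.3], [-1.6, 0.4], [3.9, -1.0]]
all [ 0.5579  0.2505 -0.1818 -0.0053 -0.0005] -10.418646554663956
[[1.9, 5.0], [4.1, 0.6], [-1.2, -1.2], [-0.4, 0.2], [-0.6, -0.1], [0.9, 2.5], [-1.8, 1.1], [4.8, -0.1]]
basket [ 0.4384  0.2657 -0.1808] -10.359333761067687 [[0.010097177153056691, 1.9483576517067434], [-0.0031011598992449763, -1.7743344509305814]] [0.4401 0.2683 0.2973]
```

Emit:
{"fn": "apply_moves", "kwargs": {"increments": [0,3,15,3,0,0,4,20,4,0,0,0,20,0,0,0,0,20,0,0,0,0,15,0,0,0,0,8,0,0,0,0,0,0,0]}}

```text
t: 9.02
eef_pos: [0.5465, 0.2531, 0.2896]
tool_rot: [-0.005, 0.771, 0.637, 0.003]
contact_force: [-0.3, 0.2, -3.0]
gripper_width: 0.129
```

```bash
python3 - <<'E'
from plan import *
plan([.4401+.119,.2683-.015,.289],-10.4,1,0)
o=get_obs()
for n in ["wrist","scene","side"]:
    p,d=read_camera(n); cv2.imwrite(f"pics/e_{n}.png",p); np.save(f"ee_{n}.npy",d)
np.save("ee_o.npy",np.r_[o["eef_pos"],o["tool_rot"]])
for n,(x,y,w,h) in {"scene":(170,110,120,100),"side":(215,110,100,80)}.items():
    p=cv2.imread(f"pics/e_{n}.png")[y:y+h,x:x+w]; cv2.imwrite(f"pics/ez_{n}.png",cv2.resize(p,None,fx=6,fy=6,interpolation=cv2.INTER_CUBIC))
E
```

```text
t 9.025 pos [0.5465 0.2531 0.2896] ang -10.91 z [-8.000e-04  1.140e-02 -9.999e-01] F [-0.34  0.2  -3.01] M [-0.053 -0.072  0.014] g 0.1289529151115919
[0, 2.6, 12.3, 0.6, np.float64(-0.5)]
```

View pics/e_wrist.png

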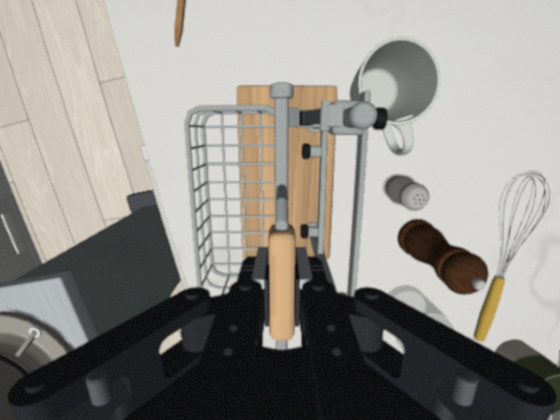

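View pics/ez_scene.png

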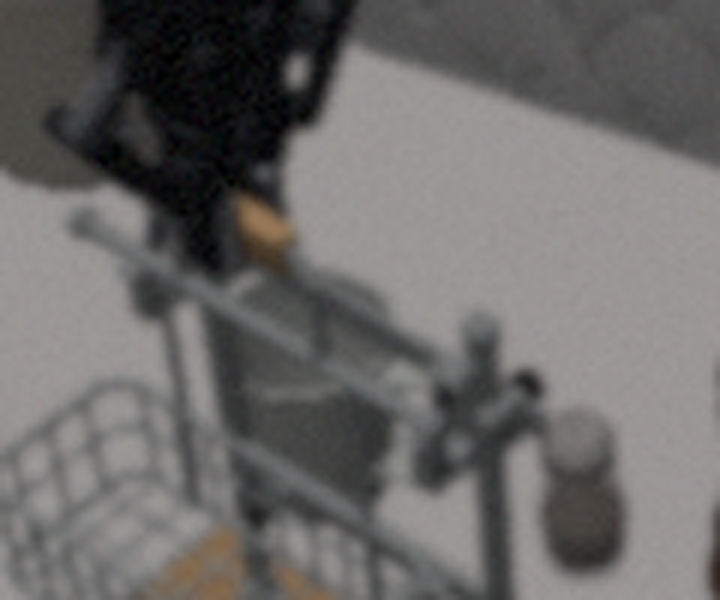

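View pics/ez_side.png

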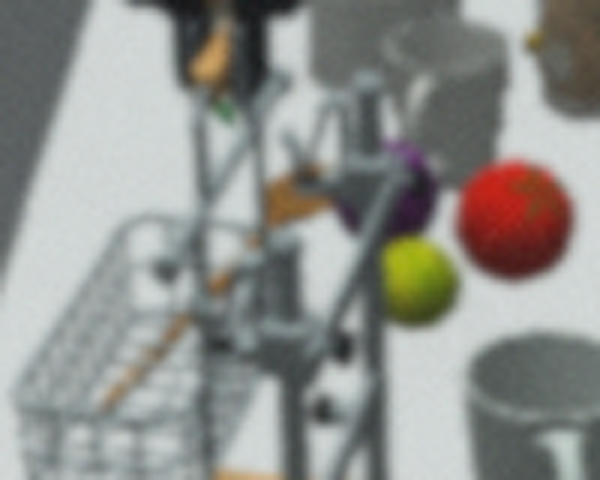

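```bash
python3 - <<'E'
import cv2
p=cv2.imread("pics/e_wrist.png")[70:310,225:415]; cv2.imwrite("pics/ez_wrist.png",cv2.resize(p,None,fx=2.5,fy=2.5,interpolation=cv2.INTER_CUBIC))
E
```

```text
(no output)
```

View pics/ez_wrist.png

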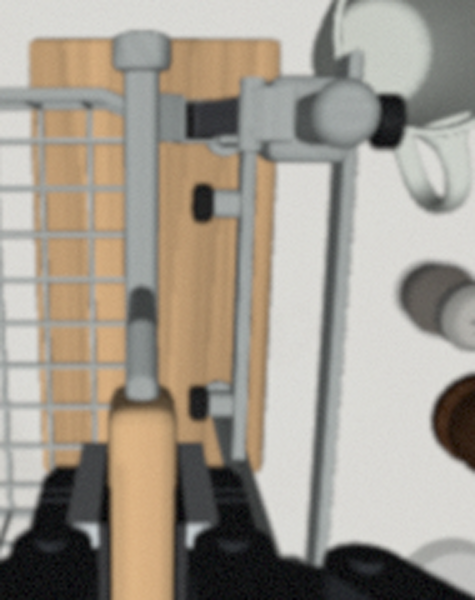

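```bash
cat > ray.py <<'E'
from h import *
np.set_printoptions(precision=4,suppress=True)
def ray(uv,z,o):
    c,M=w2c("wrist",o); Mi=np.linalg.inv(M)
    n=cv2.undistortPoints(np.array([[uv]],float),np.array(c["mtx"]),np.array(c["D"]))[0,0]
    d=Mi[:3,:3]@[n[0],n[1],1]; C=Mi[:3,3]; return C+d*(z-C[2])/d[2]
def cr(a): return (a[0]/2.5+225,a[1]/2.5+70)
E
python3 - <<'E'
from ray import *
v=np.load("ee_o.npy"); o={"eef_pos":v[:3],"tool_rot":v[3:]}
def yaw(a,b): d=a-b; return np.degrees(np.arctan2(-d[0],d[1])) 
for nm,a,b,z in [("footR",(280,40),(262,468),.014),("footL",(30,42),(46,466),.014),("xbar lo",(347,165),(316,560),.225),("xbar",(347,165),(316,560),.245),("brace",(246,175),(238,455),.06),("bar",(143,80),(143,370),.2595)]:
    A,B=ray(cr(a),z,o),ray(cr(b),z,o); print(nm,A,B,yaw(A,B))
A=np.array
s=np.radians(-10.4); ex=A([np.cos(s),np.sin(s),0]);ey=A([-np.sin(s),np.cos(s),0])
b=ray(cr((142,118)),.2595,o); cap=ray(cr((143,70)),.2595,o); capc=ray(cr((143,50)),.2595,o)
print("bar",b,"cap inner in basket y", "tcp",v[:3])
for nm,uv,z,lx,ly in [("pin",(251,114),.254,.009,.075),("pin+6",(251,114),.260,.009,.075),("lip",(160,118),.235,-.014,.075),("posttop",(340,112),.272,.028,.075)]:
    P=ray(cr(uv),z,o); seat=P-ex*lx; print(nm,P,"bar->seat x",(seat-b)@ex*1000,"hook centre to cap inner y",(cap-P)@ey*1000,"origin est",(P-lx*ex-ly*ey))
E
```

```text
footR [0.6393 0.3616 0.014 ] [0.5934 0.1212 0.014 ] -10.815099279422402
footL [0.5092 0.3856 0.014 ] [0.4639 0.1473 0.014 ] -10.742098538676634
xbar lo [0.6119 0.3056 0.225 ] [0.588  0.1866 0.225 ] -11.356670313601452
xbar [0.6068 0.307  0.245 ] [0.5852 0.1994 0.245 ] -11.356670313601489
brace [0.6048 0.2983 0.06  ] [0.5779 0.153  0.06  ] -10.50588550557787
bar [0.5608 0.3348 0.2595] [0.5481 0.2688 0.2595] -10.876735216265121
bar [0.559  0.3268 0.2595] cap inner in basket y tcp [0.5465 0.2531 0.2896]
pin [0.584  0.3232 0.254 ] bar->seat x 16.220032784409714 hook centre to cap inner y 9.327915218038271 origin est [0.5616 0.251  0.254 ]
pin+6 [0.5831 0.3231 0.26  ] bar->seat x 15.393793889691663 hook centre to cap inner y 9.578146838829305 origin est [0.5607 0.2509 0.26  ]
lip [0.5636 0.3269 0.235 ] bar->seat x 18.544981600561336 hook centre to cap inner y 9.377331912516883 origin est [0.5639 0.2506 0.235 ]
posttop [0.5998 0.3199 0.272 ] bar->seat x 13.341104204437963 hook centre to cap inner y 9.718938245243521 origin est [0.5587 0.2512 0.272 ]
```

Emit:
{"fn": "apply_moves", "kwargs": {"increments": [0,1.5,8,0,0,0,0,6,0,0,0,0,0,0,0,0,0,0,4,0,0,0,0,4,0,0,0,0,0,0]}}

```text
t: 9.93
eef_pos: [0.5592, 0.2536, 0.2812]
tool_rot: [-0.006, 0.77, 0.638, 0.003]
contact_force: [0.4, -0.4, -3.8]
gripper_width: 0.127
```

```bash
cat > look.py <<'E'
from plan import *
import sys
t=sys.argv[1]
plan([.5465+.0140,.2531-.0012,.245],-10.9,1,0)
o=get_obs()
np.save(t+"_o.npy",np.r_[o["eef_pos"],o["tool_rot"]])
im=[]
for n,(x,y,w,h) in {"wrist":(225,70,190,240),"scene":(170,110,120,100),"side":(215,110,100,80)}.items():
    p,d=read_camera(n); cv2.imwrite(f"{t}_{n}.png",p); p=p[y:y+h,x:x+w]
    k={"wrist":2.5,"scene":3.3,"side":3.3}[n]
    im.append(cv2.resize(p,None,fx=k,fy=k,interpolation=cv2.INTER_CUBIC))
C=np.zeros((600,475+400,3),np.uint8); C[:600,:475]=im[0]; C[:330,475:475+396]=im[1]; C[332:332+264,475:475+330]=im[2]
cv2.imwrite(f"pics/{t}.png",C[:,:800] if 0 else cv2.resize(C,(800,549)))
E
python3 look.py f
```

```text
t 9.925 pos [0.5592 0.2536 0.2812] ang -10.71 z [-0.002   0.0127 -0.9999] F [ 0.41 -0.43 -3.83] M [-0.041 -0.1   -0.031] g 0.12700905061433754
[0, -1.4, 1.6, 36.2, np.float64(0.2)]
```

View pics/f.png

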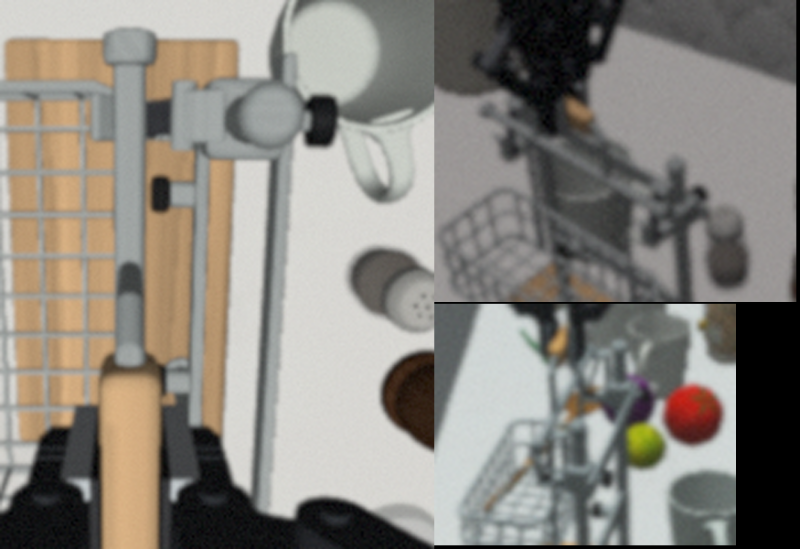

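```bash
python3 - <<'E'
from ray import *
v=np.load("f_o.npy"); o={"eef_pos":v[:3],"tool_rot":v[3:]}
f=2.2857; cr=lambda a:(a[0]/f+225,a[1]/f+70)
s=np.radians(-10.75); ex=np.array([np.cos(s),np.sin(s),0]);ey=np.array([-np.sin(s),np.cos(s),0])
zb=v[2]-.0301
b=ray(cr((130,115)),zb,o);cap=ray(cr((130,66)),zb,o)
for nm,uv,z,lx in [("pin",(184,115),.254,.009),("pinfront",(172,115),.254,.005),("lip",(93,115),.235,-.014),("post",(271,114),.272,.028)]:
    P=ray(cr(uv),z,o); print(nm,"bar->seat x",(P-b)@ex*1000-lx*1000,"cap",(cap-P)@ey*1000)
E
```

```text
pin bar->seat x 4.084070106552394 cap 11.554049793057803
pinfront bar->seat x 5.178725315743083 cap 11.56206299659964
lip bar->seat x 3.9806014769969984 cap 11.024899325719309
post bar->seat x 2.661977473489891 cap 11.773774222751978
```

Emit:
{"fn": "apply_moves", "kwargs": {"increments": [0,-0.5,2.5,3,0,0,0,0,3,0,0,0,0,3,0,0,0,0,3,0,0,0,0,0,0]}}

```text
t: 10.7
eef_pos: [0.5614, 0.2533, 0.2691]
tool_rot: [-0.006, 0.77, 0.638, 0.003]
contact_force: [-1.2, 0.5, -2.7]
gripper_width: 0.129
```

```bash
python3 look.py g
```

```text
t 10.7 pos [0.5614 0.2533 0.2691] ang -10.7 z [-0.0026  0.0138 -0.9999] F [-1.19  0.54 -2.65] M [-0.106  0.152 -0.159] g 0.12852329957714034
[0, -1.5, -0.6, 24.1, np.float64(0.2)]
```

View pics/g.png

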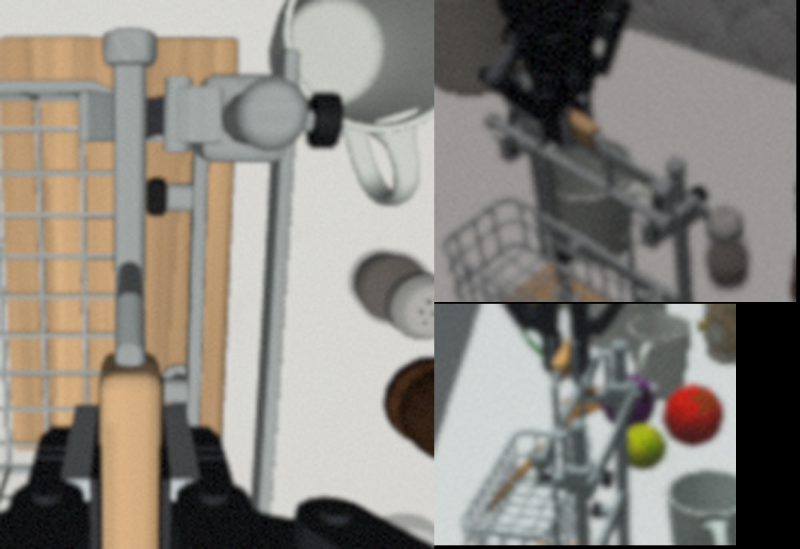

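Emit:
{"fn": "apply_moves", "kwargs": {"increments": [0,0,0,2,0,0,0,0,2,0,0,0,0,2,0,0,0,0,2,0]}}

```text
t: 11.35
eef_pos: [0.5622, 0.2537, 0.2621]
tool_rot: [-0.006, 0.77, 0.638, 0.005]
contact_force: [-1.5, 0.1, 0.5]
gripper_width: 0.128
```

Emit:
{"fn": "apply_moves", "kwargs": {"increments": [0,0,0,2,0,0,0,0,2,0]}}

```text
t: 11.6
eef_pos: [0.5621, 0.2539, 0.2578]
tool_rot: [-0.006, 0.77, 0.638, 0.005]
contact_force: [-1.7, 0.9, -0.2]
gripper_width: 0.127
```

```bash
python3 look.py hh
```

```text
t 11.6 pos [0.5621 0.2539 0.2578] ang -10.7 z [-5.000e-04  1.540e-02 -9.999e-01] F [-1.75  0.89 -0.23] M [ 0.046  0.373 -0.073] g 0.12742908430535765
[0, -2.3, -1.2, 12.8, np.float64(0.2)]
```

View pics/hh.png

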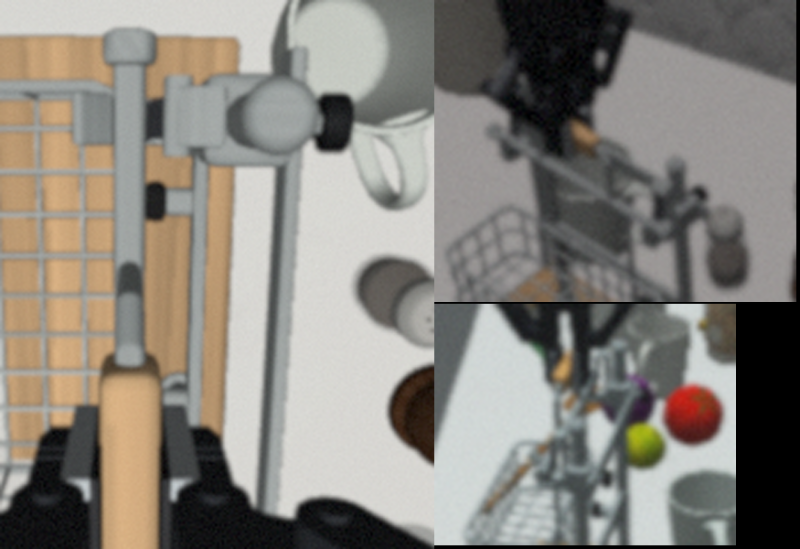

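Emit:
{"fn": "apply_moves", "kwargs": {"increments": [0,0,0,1.5,0,0,0,0,1.5,0]}}

```text
t: 12.0
eef_pos: [0.5621, 0.254, 0.2547]
tool_rot: [-0.006, 0.77, 0.638, 0.005]
contact_force: [-2.7, 0.2, -0.5]
gripper_width: 0.126
```

Emit:
{"fn": "apply_moves", "kwargs": {"increments": [0,0,0,1.5,0,0,0,0,1.5,0]}}

```text
t: 12.25
eef_pos: [0.562, 0.2539, 0.2513]
tool_rot: [-0.006, 0.77, 0.638, 0.005]
contact_force: [-1.7, -0.6, 2.2]
gripper_width: 0.127
```

Emit:
{"fn": "apply_moves", "kwargs": {"increments": [0,0,0,1.5,0,0,0,0,1,0]}}

```text
t: 12.5
eef_pos: [0.5622, 0.254, 0.25]
tool_rot: [-0.006, 0.77, 0.638, 0.005]
contact_force: [-4.7, -1.8, 5.9]
gripper_width: 0.127
```

```bash
python3 look.py i; python3 -c "
import cv2,numpy as np
a=cv2.imread('i_scene.png')[135:205,180:270];b=cv2.imread('i_side.png')[110:185,220:300]
cv2.imwrite('pics/iz.png',np.hstack([cv2.resize(a,(400,311),interpolation=2),cv2.resize(b,(400,311),interpolation=2)]))"
```

```text
t 12.5 pos [0.5622 0.254  0.25  ] ang -10.71 z [-3.000e-04  1.600e-02 -9.999e-01] F [-4.69 -1.78  5.91] M [-0.205  1.054 -0.083] g 0.12676080314347993
[0, -2.4, -1.3, 5.0, np.float64(0.2)]
```

View pics/i.png

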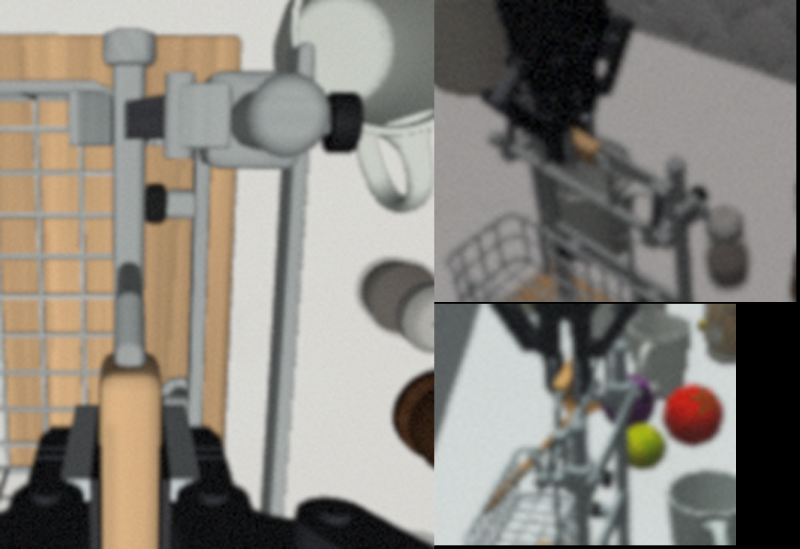

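View pics/iz.png

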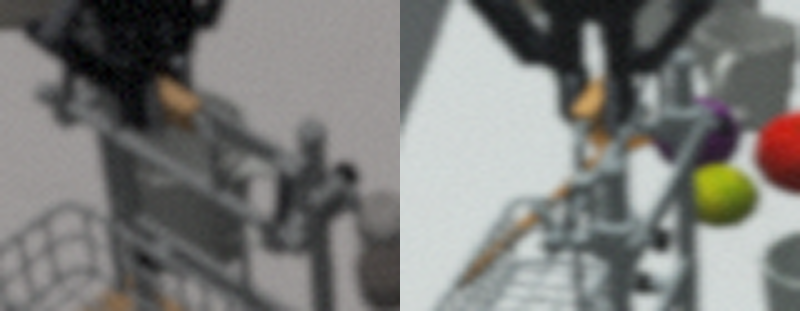

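Emit:
{"fn": "apply_moves", "kwargs": {"increments": [0,0,-1,0.5,0]}}

```text
t: 12.78
eef_pos: [0.5619, 0.254, 0.2502]
tool_rot: [-0.006, 0.77, 0.638, 0.006]
contact_force: [-0.1, -0.7, 1.6]
gripper_width: 0.128
```

Emit:
{"fn": "apply_moves", "kwargs": {"increments": [0,0,0,1,0]}}

```text
t: 12.9
eef_pos: [0.5621, 0.254, 0.2498]
tool_rot: [-0.006, 0.77, 0.638, 0.006]
contact_force: [-4.1, -1.3, 8.1]
gripper_width: 0.129
```

```bash
python3 -c "
from plan import *
plan([.5,.2,.2],-10,1,0)"
```

```text
t 12.9 pos [0.5621 0.254  0.2498] ang -10.74 z [ 0.002   0.0169 -0.9999] F [-4.07 -1.32  8.13] M [-0.183  0.884 -0.045] g 0.1287032881369848
[0, -64.6, -51.0, 49.8, np.float64(-0.7)]
```

Emit:
{"fn": "apply_moves", "kwargs": {"increments": [0,0,-0.8,1.2,0]}}

```text
t: 13.02
eef_pos: [0.562, 0.254, 0.2497]
tool_rot: [-0.006, 0.77, 0.638, 0.007]
contact_force: [-2.3, -1.5, 8.8]
gripper_width: 0.133
```

Emit:
{"fn": "apply_moves", "kwargs": {"increments": [0,0,-0.8,1.5,0]}}

```text
t: 13.15
eef_pos: [0.562, 0.2541, 0.2495]
tool_rot: [-0.005, 0.77, 0.638, 0.008]
contact_force: [-2.8, -1.5, 9.5]
gripper_width: 0.13
```

```bash
python3 look.py j
```

```text
t 13.15 pos [0.562  0.2541 0.2495] ang -10.77 z [ 0.0053  0.0182 -0.9998] F [-2.76 -1.46  9.46] M [-0.452  0.774 -0.002] g 0.12999125711576356
[0, -2.4, -1.1, 4.5, np.float64(0.1)]
```

View pics/j.png

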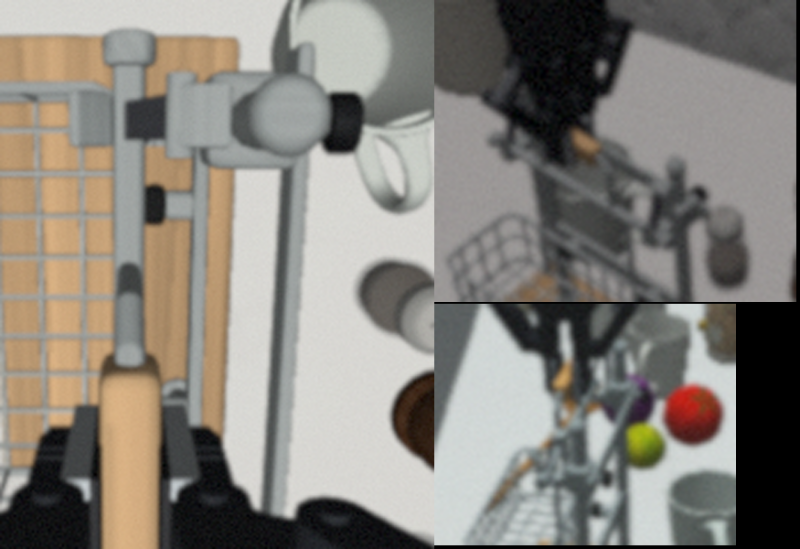

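Emit:
{"fn": "apply_moves", "kwargs": {"increments": [0,0,-0.8,1.8,0]}}

```text
t: 13.42
eef_pos: [0.562, 0.2541, 0.2492]
tool_rot: [-0.005, 0.77, 0.638, 0.009]
contact_force: [-4.3, -1.7, 11.0]
gripper_width: 0.127
```

Emit:
{"fn": "apply_moves", "kwargs": {"increments": [0,0,-0.8,2,0]}}

```text
t: 13.55
eef_pos: [0.562, 0.2541, 0.2489]
tool_rot: [-0.005, 0.77, 0.637, 0.01]
contact_force: [-4.9, -1.8, 12.2]
gripper_width: 0.129
```

```bash
python3 look.py k; python3 - <<'E'
import cv2,numpy as np
R=[]
for t in ["f","g","i","j","k"]:
    a=cv2.imread(f'{t}_scene.png')[155:200,225:270];b=cv2.imread(f'{t}_side.png')[140:180,240:280]
    R.append(np.vstack([cv2.resize(a,(158,200),interpolation=2),cv2.resize(b,(158,158),interpolation=2)]))
cv2.imwrite('pics/kz.png',np.hstack(R))
E
```

```text
t 13.55 pos [0.562  0.2541 0.2489] ang -10.8 z [ 0.0087  0.0199 -0.9998] F [-4.92 -1.84 12.23] M [-0.606  1.063 -0.005] g 0.1294418221955667
[0, -2.4, -1.1, 3.9, np.float64(0.1)]
```

View pics/kz.png

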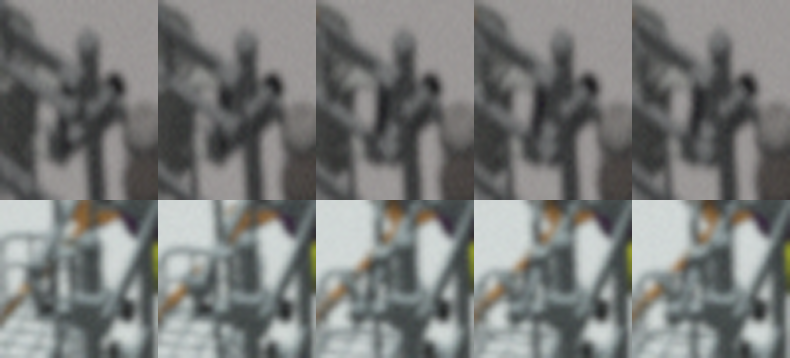

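```bash
cp pics/d_scene.png d_scene.png; cp pics/d_side.png d_side.png; cat > cmp.py <<'E'
import cv2,numpy as np,sys
R=[]
for t in sys.argv[2:]:
    a=cv2.imread(f'{t}_scene.png')[160:194,230:262];b=cv2.imread(f'{t}_side.png')[143:173,240:272]
    R.append(np.vstack([cv2.resize(a,(260,276),interpolation=2),cv2.resize(b,(260,244),interpolation=2)]))
cv2.imwrite(f'pics/{sys.argv[1]}.png',np.hstack(R))
E
python3 cmp.py kz2 d i k
```

```text
(no output)
```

View pics/kz2.png

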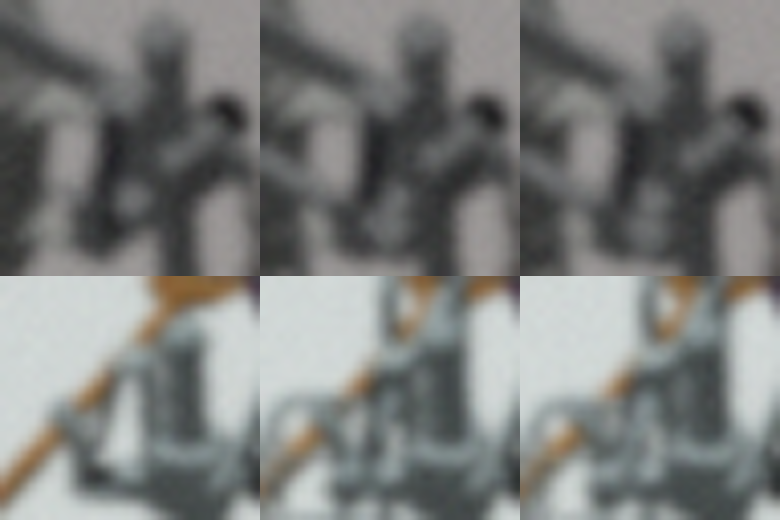

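View pics/k.png

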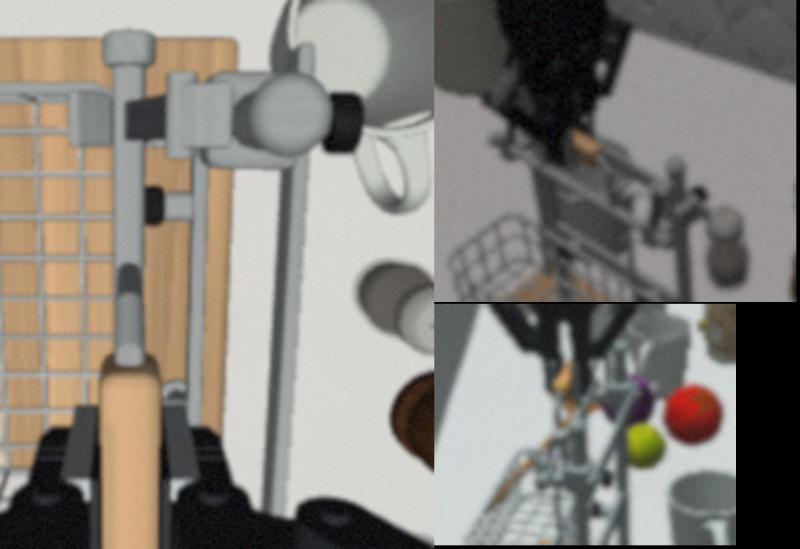

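```bash
python3 - <<'E'
import cv2,numpy as np
out=[]
for n,(y,x,h,w) in {"scene":(125,180,75,90),"side":(110,225,70,80)}.items():
    r=[]
    I={t:cv2.GaussianBlur(cv2.imread(f'{t}_{n}.png').astype(np.float32).mean(2),(0,0),0.7) for t in "ijk"}
    for a,b in ["ij","jk","ik"]:
        D=(I[b]-I[a])[y:y+h,x:x+w]; print(n,a,b,D.std())
        r.append(cv2.resize(np.clip(128+4*D,0,255).astype(np.uint8),(260,260),interpolation=0))
    out.append(np.hstack(r))
cv2.imwrite("pics/diff.png",np.vstack(out))
E
```

```text
scene i j 2.3017802
scene j k 1.841659
scene i k 3.1089425
side i j 3.3758838
side j k 2.5424342
side i k 4.9220676
```

View pics/diff.png

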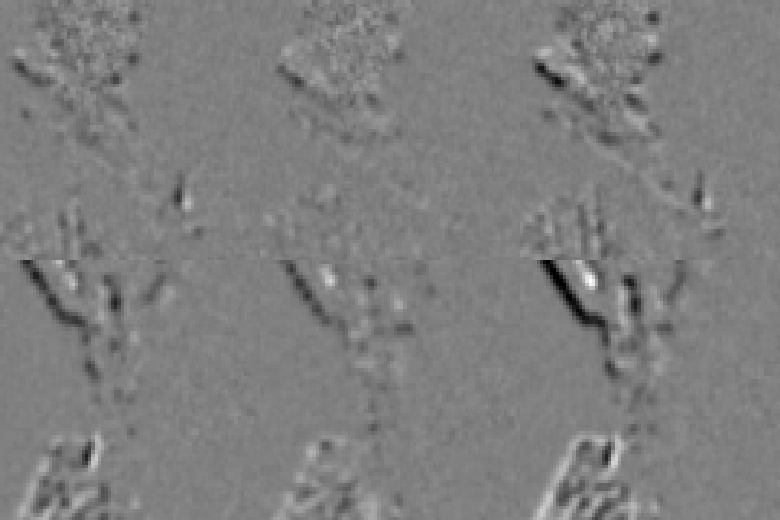

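```bash
python3 - <<'E'
from ray import *
s=np.radians(-10.75); ex=np.array([np.cos(s),np.sin(s),0])
for t,f,tip,pl in [("ee",2.5,(188,118),(240,118)),("k",2.2857,(126,118),(168,118)),("j",2.2857,(126,118),(168,118))]:
    v=np.load(t+"_o.npy"); o={"eef_pos":v[:3],"tool_rot":v[3:]}
    cr=lambda a:(a[0]/f+225,a[1]/f+70)
    for zt in (.222,.227,.232):
        a=ray(cr(tip),zt,o); b=ray(cr(pl),.258,o); print(t,zt,"tip x rel plate front mm",(a-b)@ex*1000, "bar rel tip", (ray(cr((130,118)),v[2]-.0301,o)-a)@ex*1000 if t!="ee" else "")
E
```

```text
ee 0.222 tip x rel plate front mm -9.75399377304296 bar rel tip 
ee 0.227 tip x rel plate front mm -10.036012113312163 bar rel tip 
ee 0.232 tip x rel plate front mm -10.318030453581375 bar rel tip 
k 0.222 tip x rel plate front mm -8.07908871105123 bar rel tip 0.9879453712742428
k 0.227 tip x rel plate front mm -8.076832879613077 bar rel tip 0.9856895398360911
k 0.232 tip x rel plate front mm -8.074577048174826 bar rel tip 0.9834337083978407
j 0.222 tip x rel plate front mm -8.217085370273429 bar rel tip 0.9791307778651995
j 0.227 tip x rel plate front mm -8.199207472124728 bar rel tip 0.9612528797164988
j 0.232 tip x rel plate front mm -8.18132957397591 bar rel tip 0.9433749815676785
```

Emit:
{"fn": "apply_moves", "kwargs": {"increments": [0,0,0,0,0,0,0,0,0,0]}}

```text
t: 13.95
eef_pos: [0.5619, 0.254, 0.2502]
tool_rot: [-0.005, 0.77, 0.638, 0.01]
contact_force: [-3.4, -0.3, -0.2]
gripper_width: 0.132
```

Emit:
{"fn": "apply_moves", "kwargs": {"increments": [0,0,0,-0.7,0]}}

```text
t: 14.08
eef_pos: [0.5617, 0.254, 0.2503]
tool_rot: [-0.005, 0.77, 0.638, 0.01]
contact_force: [0.4, 1.4, -4.3]
gripper_width: 0.129
```

Emit:
{"fn": "apply_moves", "kwargs": {"increments": [0,0,0,-0.7,0]}}

```text
t: 14.2
eef_pos: [0.5617, 0.254, 0.2503]
tool_rot: [-0.005, 0.77, 0.638, 0.01]
contact_force: [0.8, 1.0, -3.0]
gripper_width: 0.126
```

```bash
python3 look.py l
```

```text
t 14.2 pos [0.5617 0.254  0.2503] ang -10.76 z [ 0.0084  0.0197 -0.9998] F [ 0.77  1.01 -3.01] M [ 0.024 -0.118 -0.067] g 0.12617234380271494
[0, -2.3, -0.8, 5.3, np.float64(0.1)]
```

View pics/l.png

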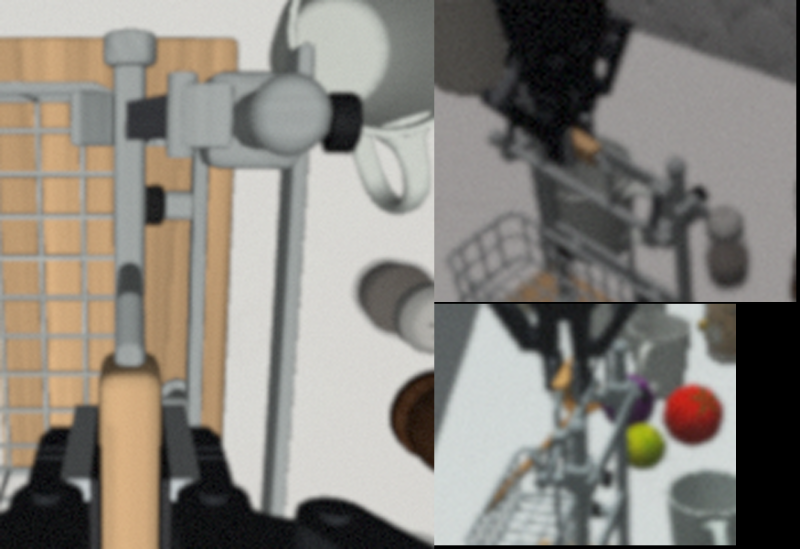

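Emit:
{"fn": "apply_moves", "kwargs": {"increments": [0,0,0,-1,0,0,0,0,-1.2,0]}}

```text
t: 14.6
eef_pos: [0.5615, 0.254, 0.2506]
tool_rot: [-0.005, 0.77, 0.638, 0.009]
contact_force: [3.8, 2.7, -14.7]
gripper_width: 0.128
```

```bash
python3 look.py m; python3 - <<'E'
import cv2,numpy as np
out=[]
for n,(y,x,h,w) in {"scene":(125,180,75,90),"side":(110,225,70,80)}.items():
    r=[]
    I={t:cv2.GaussianBlur(cv2.imread(f'{t}_{n}.png').astype(np.float32).mean(2),(0,0),0.7) for t in "iklm"}
    for a,b in ["kl","km","im"]:
        D=(I[b]-I[a])[y:y+h,x:x+w]
        r.append(cv2.resize(np.clip(128+4*D,0,255).astype(np.uint8),(260,260),interpolation=0))
    out.append(np.hstack(r))
cv2.imwrite("pics/diff2.png",np.vstack(out))
E
```

```text
t 14.6 pos [0.5615 0.254  0.2506] ang -10.75 z [ 0.0076  0.0184 -0.9998] F [  3.85   2.68 -14.67] M [ 0.321 -1.029 -0.057] g 0.12788331210799547
[0, -2.3, -0.6, 5.6, np.float64(0.2)]
```

View pics/diff2.png

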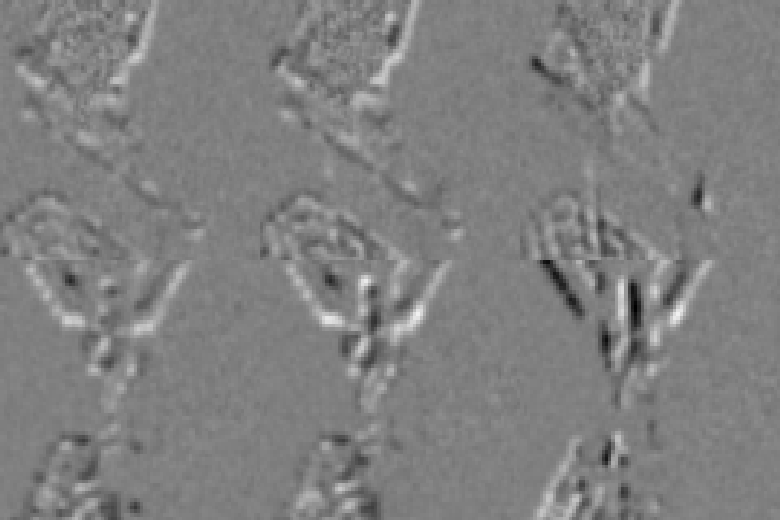

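View pics/m.png

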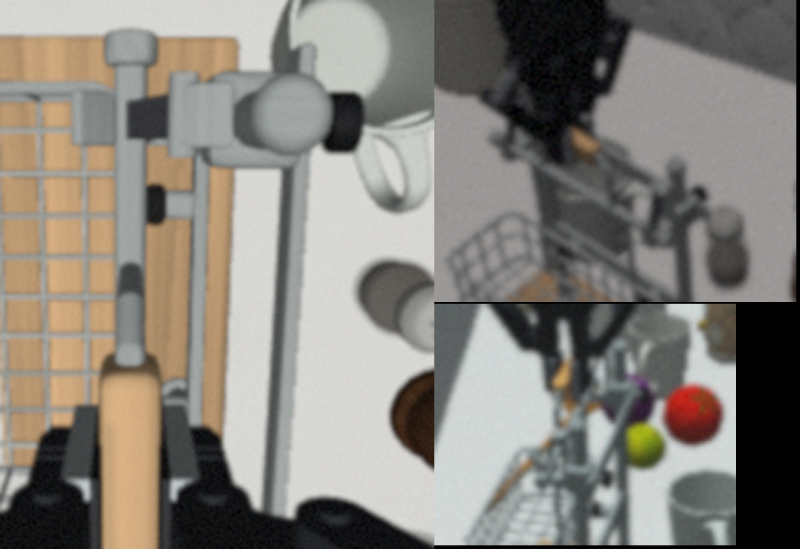

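Emit:
{"fn": "apply_moves", "kwargs": {"increments": [0,0,0,0,0,0,0,0,0.3,0]}}

```text
t: 15.0
eef_pos: [0.5616, 0.254, 0.2505]
tool_rot: [-0.005, 0.77, 0.638, 0.009]
contact_force: [1.8, 1.2, -5.9]
gripper_width: 0.126
```

Emit:
{"fn": "apply_moves", "kwargs": {"increments": [0,0,0,0,0,0,0,0,0,0]}}

```text
t: 15.25
eef_pos: [0.5616, 0.254, 0.2505]
tool_rot: [-0.005, 0.77, 0.638, 0.009]
contact_force: [2.6, 1.9, -10.7]
gripper_width: 0.128
```

Emit:
{"fn": "apply_moves", "kwargs": {"increments": [0,0,-0.2,0.6,0]}}

```text
t: 15.38
eef_pos: [0.5616, 0.254, 0.2504]
tool_rot: [-0.005, 0.77, 0.638, 0.009]
contact_force: [0.8, 0.9, -4.1]
gripper_width: 0.13
```

Emit:
{"fn": "apply_moves", "kwargs": {"increments": [0,0,0,0.5,0]}}

```text
t: 15.5
eef_pos: [0.5617, 0.254, 0.2504]
tool_rot: [-0.005, 0.77, 0.638, 0.009]
contact_force: [0.5, 2.0, -4.2]
gripper_width: 0.126
```

Neutral now (only basket weight). Release slowly.

Emit:
{"fn": "apply_moves", "kwargs": {"increments": [12,0,0,0.3,0,16,0,0,0,0,22,0,0,0,0,28,0,0,0,0,32,0,0,0,0,32,0,0,0,0], "squeeze": 20}}

```text
t: 16.25
eef_pos: [0.5628, 0.2537, 0.2531]
tool_rot: [-0.005, 0.771, 0.637, 0.011]
contact_force: [-0.5, -0.1, 0.3]
gripper_width: 0.377
```

```bash
python3 look.py n
```

```text
t 16.25 pos [0.5628 0.2537 0.2531] ang -10.82 z [ 0.0112  0.0213 -0.9997] F [-0.5  -0.06  0.33] M [-0.011 -0.01  -0.054] g 0.3766832676931832
[0, -2.3, -1.9, 8.1, np.float64(0.1)]
```

View pics/n.png

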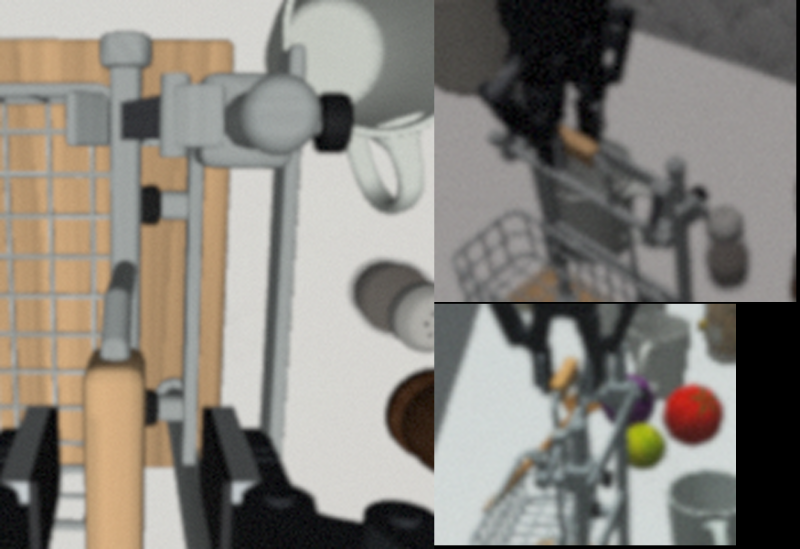

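Emit:
{"fn": "apply_moves", "kwargs": {"increments": [34,0,-3,-5,0,34,0,0,-15,0,34,0,0,-25,0,34,0,0,-30,0,34,0,0,-30,0,34,0,0,0,0,34,0,0,0,0]}}

```text
t: 17.27
eef_pos: [0.5586, 0.252, 0.3662]
tool_rot: [-0.004, 0.771, 0.637, 0.013]
contact_force: [-0.1, 0.0, -0.4]
gripper_width: 0.398
```

```bash
python3 look.py o; python3 - <<'E'
import cv2
cv2.imwrite("pics/o_w.png",cv2.imread("o_wrist.png"))
a=cv2.imread("o_side.png")[105:255,190:310]; cv2.imwrite("pics/o_s.png",cv2.resize(a,None,fx=4,fy=4,interpolation=2))
a=cv2.imread("o_scene.png")[110:250,150:290]; cv2.imwrite("pics/o_c.png",cv2.resize(a,None,fx=4,fy=4,interpolation=2))
E
```

```text
t 17.275 pos [0.5586 0.252  0.3662] ang -10.82 z [ 0.0139  0.0231 -0.9996] F [-0.15  0.02 -0.39] M [ 0.029  0.04  -0.022] g 0.39769523378136495
[0, 0.3, 1.9, 121.2, np.float64(0.1)]
```

View pics/o_w.png

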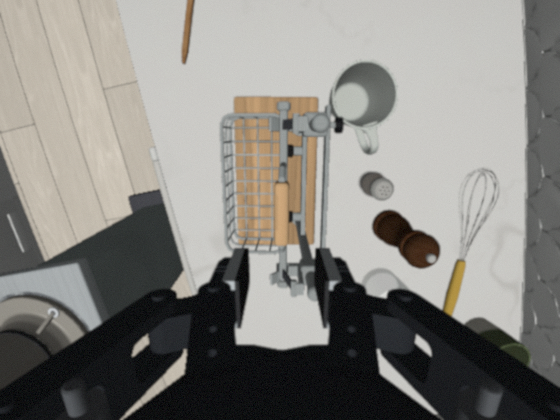

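View pics/o_s.png

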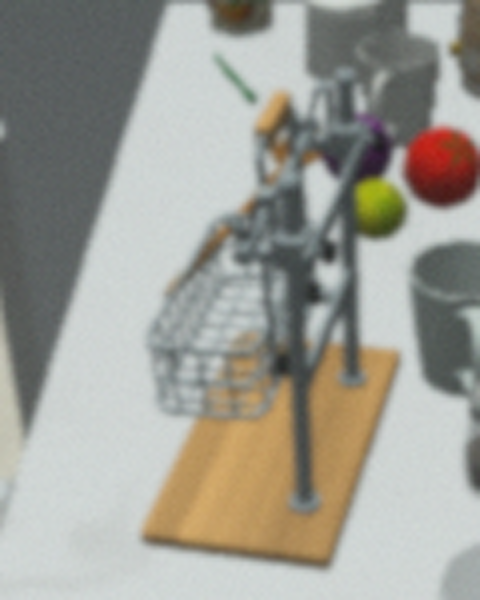

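View pics/o_c.png

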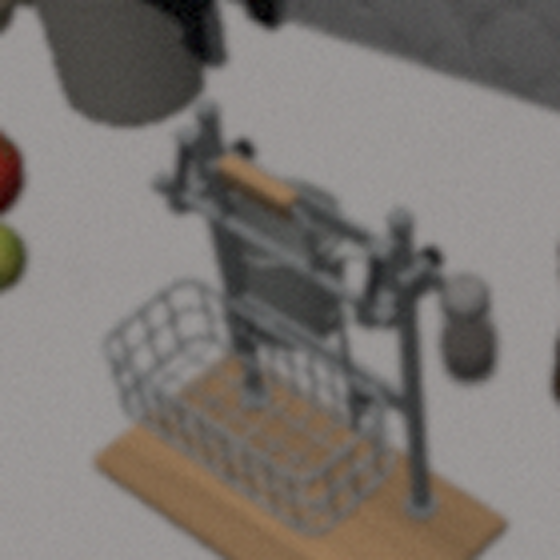

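Hanging. I'll check both gates and the tilt in the wrist view, which now shows both hooks.

```bash
python3 - <<'E'
from ray import *
im=cv2.imread("o_wrist.png")
a=im[92:142,262:346]; b=im[245:300,255:330]
cv2.imwrite("pics/o_h.png",np.vstack([cv2.resize(a,(504,300),interpolation=2),cv2.resize(b,(504,296),interpolation=2)[:296]]))
v=np.load("o_o.npy"); o={"eef_pos":v[:3],"tool_rot":v[3:]}
s=np.radians(-10.8); ex=np.array([np.cos(s),np.sin(s),0])
bar=[ray(p,.220,o) for p in [(283,115),(283.5,150)]]; hd=[ray(p,.275,o) for p in [(281.7,183),(281.5,240)]]
print("bar x_stand",[p@ex for p in bar],"handle",[p@ex for p in hd])
E
```

```text
bar x_stand [np.float64(0.5024280181428997), np.float64(0.5029318647627903)] handle [np.float64(0.5006950968928203), np.float64(0.5005153672993276)]
```

View pics/o_h.png

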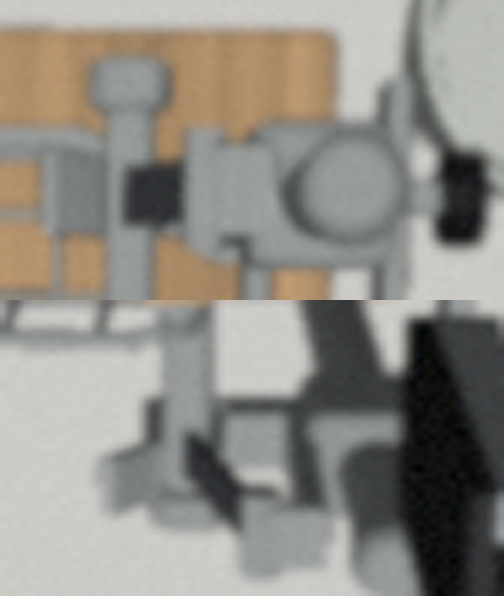

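```bash
python3 -c "
from station import *
print(hand_in()); o=get_obs(); print(o['t'],o['contact_force'])"
```

```text
the job is handed in; nothing more can be done
None
the job is handed in; nothing more can be done
```

The basket is hanging on the stand with both gates shut over the bar, and the job was handed in at about 17 s of the 48 s allowed. No verdict is reported, so this rests on my own checks.

I took the basket by its handle, brought it in from the front above the hooks and lowered it in 1.5–4 mm steps. I then pressed with at most about 12 N, as read at the ends of the moves.

**Gates:** The left gate lay over the bar at a push of about 6 N. A picture difference showed the right gate move while the push rose to about 9.5 N. The final wrist view shows both gates covering the bar to about its middle.

**Upward tug:** I pulled up before letting go, and it came out harder than planned: about 11 N net, where I had meant about 3 N. The bar rose only about 0.3 mm, and the measured moment was spread across both hooks. Both gates held.

**After release:** The basket leans about 0.04 rad with the tray back towards the bumpers, against a limit of 0.14. The wrist force is near zero with the gripper about 115 mm above its release height. The bystanders look untouched.

**Where measurements disagreed:**
- My estimates of the stand's position differed by 3–5 mm between cameras. I settled this with close wrist views before lowering.
- In those views the left gate tip lay about 2 mm further back than my reading of the empty hook. That is still closer to shut than open.
- I could not measure the gate angles directly.

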